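Fit the blue filter tube on the confectioner's counter

ROBOT

A 7-joint arm with a two-finger parallel gripper is mounted at the origin on the work surface. World frame = base frame: x ahead of the robot, y to its left, z up, the work surface at z = 0. Lengths are in m, angles in rad, forces in N, time in s.
With the tool pointing down it reaches from about 0.4 to 0.85 m from the base axis. Payload 10.4 kg.
Tool frame: the origin (TCP) lies between the finger pads; the fingertips stand tcp_to_tips ahead of it and the grasp point (between the pads) lies 8 mm behind it (tcp_to_tips is the distance from the TCP to the fingertips, in m); z points along the fingers, y is the line along which they close (so a half turn about z gives the same grasp; the last joint's range is limited). The gripper opens to 85 mm and grips with 20 to 120 N. Pads are 22 mm wide; open, the fingers measure 114 mm over their backs; the gripper's body (76 mm by 85 mm) begins 54 mm behind the grasp point. The pads swing forward as they close: fully open they stand 13 mm farther back than shut.
Start: joints at [-1.137, 0.332, -0.065, 1.46, 0.022, 1.35, -0.088], TCP at [0.276, 0.561, 0.221] pointing down, gripper open.
Joint ranges: [-2.6, 2.6], [-0.5, 2.12], [-1.47, 1.34], [0.16, 2.42], [-1.27, 4.41], [0.06, 2.06], [-2.6, 2.6]. Speed limits (rad/s): [2.22, 2.22, 2.79, 2.79, 3.14, 3.14, 3.14].

INTERFACE

Orientations are given as a unit quaternion [x, y, z, w].
In Python, from workcell import * gives the robot as it stands.
- The arm moves only by the tool apply_moves, never from a script. Its argument "rows" is a list of rows, each an object of numbers: "x", "y", "z": the shift along the tool's x, y, z in mm; "ax", "ay", "az": the turn, a rotation vector about the tool's x, y, z in degrees; "gripper": the closure, from 0 (fully open) to 1 (shut). A call has 1 to 5 rows; each row shifts and turns the commanded pose from where the row before left it, along the tool's axes as they then stand; what a row does not reach is not made up. A row lasts 1/12 s, in which the tool goes at most 41.7 mm and 7.16 degrees, less where a joint would pass 70% of its speed; a pose out of reach is approached as far as the arm can. A call with a gripper value outside its range is refused whole. The fingers move at their own pace and stop on an object; "newtons" is the grip in N (left out, the last holds). Time passes only in rows, so rows that do not move let the fingers close. It gives the time, the measured TCP pose, the force, the opening and the grip force at its end, in the units of the state.
- get_obs(): the state, without advancing time (a new reading comes with each control period).
- camera(name): name is "scene" or "top"; returns a dict with "color" (420x560x3 uint8, red, green, blue), "fov_y" (degrees; the focal length in pixels is half the picture's height over the tangent of half this angle, whatever the lens; pixels are square), "cx", "cy" (the principal point, pixels), "rvec" (rotation vector, rad) and "tvec" (3), from world to camera coordinates, as OpenCV has them. Camera axes: x right, y down, z forward; pixel columns grow to the right and rows downward; lengths in m; the calibration is good to about 2 mm. A picture is of the moment at which its call begins. There is no depth.
- hand_in(): hands the job in; it is judged then, once.
The state is a dict: "clock": time; "joint_pos": joint angles; "joint_velocities": joint speeds; "tau": joint torques, N m; "position": TCP position; "ee_rot": TCP orientation; "ft_force": force on the tool from outside, world axes, zero at the start; "torque": the same for the moment, N m; "grip_width": opening from 0.0 (shut) to 1.0 (fully open); "grasp_force": force on a finger pad.
Only numpy, scipy, OpenCV 4.12 (cv2) and the standard library are available. Lean on these libraries where they do the work, as an engineer would, in place of code of your own. Each camera call takes 0.05 s, during which the arm holds its last target. There are 200 camera calls.

TASK

The water point on the confectioner's counter needs its drinking-water filter. Take the blue-capped filter tube from the wooden rack and push it, blue cap up, into the push-fit head with the blue mouth, past the stiff seal until it bottoms, then let go. Leave the orange-capped tube standing in the rack.

Things in the scene. Friction and masses are not known exactly. Their poses are not given: they have to be found in the camera images.
- blue_tube: Rigid white filter tube, 28 mm diameter, 145 mm long, about 100 g, upright in one hole of a wooden rack. Blue cap on its top 25 mm, thin blue band lower down; foot tapers to 20 mm over its last 10 mm. Origin: centre of the foot, 10 mm above the counter while in the rack; z points up to the cap. Grip from above, e.g. 105 mm above the foot; being round, any grasp yaw serves.
- blue_mouth (a point): Mouth centre of the fixed blue push-fit head, 105 mm above the counter; z up. White plinth 84 mm wide, 35 mm high; steel tower 45 mm wide; blue bell mouth 68 mm wide, narrowing inside from 60 mm to a 37 mm bore 20 mm below the mouth. The seal stops a dropped tube's foot 40 mm below the mouth; pushed home the foot is 60 mm below it. A like orange head stands nearby: not for this tube.
- blue_seal (a joint): Black rubber seal cup inside the blue head's bore: metres it has been pushed down by the tube, 0 untouched, 0.020 bottomed. It resists with about 8 N (more if pushed fast) over the whole travel and does not spring back.
- orange_tube: The other filter tube, same size, orange cap and band, upright in the other hole of the rack; to be left there. Origin: centre of its foot, z up. Rack: 60 x 180 mm, 50 mm high, two holes 110 mm apart, 30 mm wide, 40 mm deep.
Things that resemble listed ones, but are neither listed nor needed, are in the scene too. What is shaped like the blue_tube but yellow is not meant.

How it is judged:
By the outcome, as a careful person would: the job done as asked, in the order asked, and still so for the second after the job is handed in, with the robot touching nothing.
It also fails if it takes over 43 s, if anything falls off the work surface, if the arm or the gripper's body presses on something with over 40 N, if the wrist force passes 120 N, or if a joint passes its speed limit or range.

## Working session

There is one attempt and no reset: what is moved stays moved. The work goes in short steps, Python scripts to look and compute and a tool call to move; the robot and the scene stay as the last step left them, time stands still between calls to the robot, and variables do not carry over. Pictures are saved under pics/ and viewed, at most 10 in all, crops included, and the job is handed in when it is done.

Besides the shell and the picture viewer there is one more tool, called as a command line: name --argument value ..., lists and objects as JSON in quotes. apply_moves: Moves the arm, as the interface text tells. Its arguments: {"type":"object","properties":{"rows":{"type":"array","items":{"type":"object","properties":{"x":{"type":"number"},"y":{"type":"number"},"z":{"type":"number"},"ax":{"type":"number"},"ay":{"type":"number"},"az":{"type":"number"},"gripper":{"type":"number"}}}},"newtons":{"type":"number"}},"required":["rows"]}

```bash
mkdir -p pics; cat > h.py <<'E'
from workcell import *
import numpy as np, cv2
def cam(n):
    c=camera(n); R=cv2.Rodrigues(np.array(c["rvec"],float))[0]; t=np.array(c["tvec"],float).ravel()
    f=210/np.tan(np.radians(c["fov_y"])/2); c.update(R=R,t=t,f=f); return c
def ray(c,u,v):
    d=np.array([(u-c["cx"])/c["f"],(v-c["cy"])/c["f"],1]); return -c["R"].T@c["t"], c["R"].T@d
def onz(c,u,v,z):
    o,d=ray(c,u,v); return o+d*(z-o[2])/d[2]
def proj(c,p):
    q=c["R"]@np.array(p)+c["t"]; return c["f"]*q[0]/q[2]+c["cx"],c["f"]*q[1]/q[2]+c["cy"]
def save(c,n): cv2.imwrite("pics/"+n,c["color"][:,:,::-1])
E
python3 - <<'E'
from h import *
for n in("scene","top"):
    c=cam(n); save(c,n+"0.png"); print(n,c["fov_y"],c["cx"],c["cy"],ray(c,280,210))
o=get_obs(); print(o); print([k for k in globals() if 'tip' in k], globals().get('tcp_to_tips'))
E
```

```text
scene 42.69887089114698 281.28030871999493 215.1838078516132 (array([ 1.17927765, -0.13199936,  0.66811682]), array([-0.77316735,  0.1288134 , -0.6210621 ]))
top 44.1107868950224 280.64989284742063 204.72281003244072 (array([0.33101033, 0.00371211, 1.11493295]), array([ 0.13882011,  0.01200234, -0.99029801]))
{'clock': 0.1, 'joint_pos': array([-1.13658022,  0.33280392, -0.06471873,  1.46085968,  0.02159572,
        1.34988075, -0.08851627]), 'joint_velocities': array([-0.00160089, -0.00166573, -0.00126886,  0.00090008,  0.00045043,
        0.00079032, -0.00117037]), 'tau': array([ 1.41982444e-03, -6.26746774e+01,  4.90331941e-02, -3.92433143e+01,
        1.63468241e-02,  6.96901683e-03, -1.09674096e-05]), 'position': array([0.27552246, 0.56060824, 0.21989739]), 'ee_rot': array([ 2.26417546e-01,  9.74030133e-01, -6.16675559e-04, -1.19755412e-04]), 'ft_force': array([0.17018267, 0.00410163, 0.41934123]), 'torque': array([ 0.05127868,  0.03492696, -0.02872026]), 'grasp_force': 0.0, 'grip_width': 0.998740683392131}
['tcp_to_tips'] 0.011
```

View pics/scene0.png

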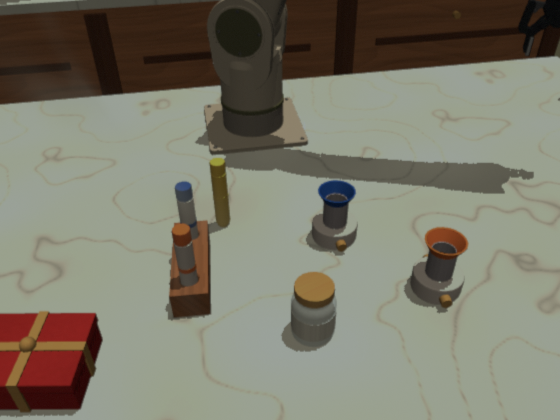

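View pics/top0.png

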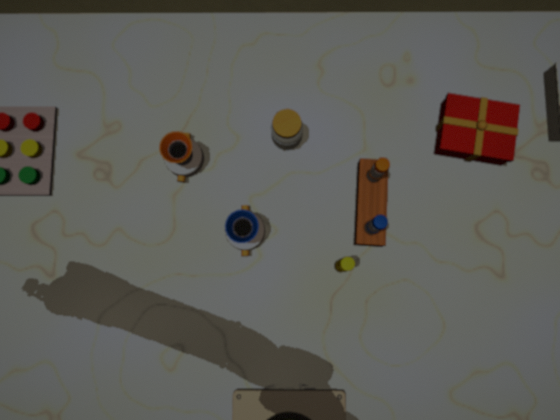

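Scene view: blue-capped tube at (184,190), yellow look-alike at (219,165), orange tube at (182,235), blue head at (336,195), orange head at (445,243). Top view: blue cap (379,223), yellow (347,264), orange cap (382,164), blue mouth (243,227), orange mouth (177,149). Choice: white tube with the blue cap in the rack, and the head with the blue mouth.

```bash
cat > m.py <<'E'
from h import *
def masks(c):
    h=cv2.cvtColor(c["color"],cv2.COLOR_RGB2HSV)
    return cv2.inRange(h,(105,130,50),(130,255,255))
def blobs(c,m):
    n,l,s,ce=cv2.connectedComponentsWithStats(m)
    return [(s[i],ce[i],l==i) for i in range(1,n) if s[i][4]>25]
E
python3 - <<'E'
from m import *
C={n:cam(n) for n in("scene","top")}
for n,c in C.items():
    for s,ce,l in blobs(c,masks(c)):
        pts=cv2.findContours(l.astype(np.uint8),0,1)[0][0]
        e=cv2.fitEllipse(pts) if len(pts)>5 else None
        print(n,s,ce.round(1),e)
        if e: 
            for z in (.105,.155): print('   z',z,onz(c,*ce,z).round(4),onz(c,*e[0],z).round(4))
a=C["top"]["color"][140:290,150:410]; b=C["scene"]["color"][140:320,150:460]
cv2.imwrite("pics/crop.png",np.vstack([cv2.resize(a,(780,290))[:,:,::-1],cv2.resize(b[:, :],(780,300))[:,:,::-1]]))
E
```

```text
scene [319 181  36  22 478] [336.4 189.7] ((336.27252197265625, 191.5216064453125), (21.437509536743164, 35.43120574951172), 93.6706314086914)
   z 0.105 [0.44   0.0927 0.105 ] [0.4452 0.0912 0.105 ]
   z 0.155 [0.5056 0.0728 0.155 ] [0.5104 0.0714 0.155 ]
scene [182 183   8   6  39] [185.7 185.2] ((185.65879821777344, 185.21002197265625), (5.23376989364624, 7.624320983886719), 104.31996154785156)
   z 0.105 [ 0.3757 -0.1692  0.105 ] [ 0.3759 -0.1693  0.105 ]
   z 0.155 [ 0.4471 -0.1659  0.155 ] [ 0.4472 -0.166   0.155 ]
top [226 210  32  32 319] [244.1 222.6] ((241.50291442871094, 225.82363891601562), (30.91075325012207, 31.527591705322266), 66.41549682617188)
   z 0.105 [0.4476 0.0863 0.105 ] [0.4413 0.0914 0.105 ]
   z 0.155 [0.4418 0.0822 0.155 ] [0.4358 0.087  0.155 ]
top [373 216  14  13 145] [379.8 221.9] ((379.78924560546875, 221.8668975830078), (12.390329360961914, 13.124079704284668), 91.53705596923828)
   z 0.105 [ 0.4491 -0.1794  0.105 ] [ 0.4492 -0.1794  0.105 ]
   z 0.155 [ 0.4433 -0.1703  0.155 ] [ 0.4433 -0.1703  0.155 ]
```

View pics/crop.png

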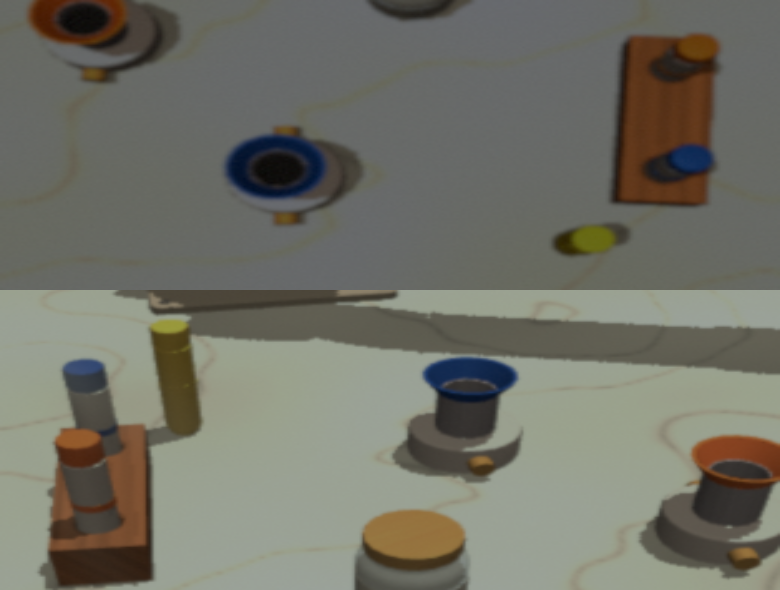

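The crop confirms the blue-capped white tube and the blue-mouthed head. I'll refine both with looser masks and cross-check between the two views.

```bash
cat > m.py <<'E'
from h import *
def masks(c,lo=(100,75,25)):
    h=cv2.cvtColor(c["color"],cv2.COLOR_RGB2HSV)
    return cv2.inRange(h,lo,(130,255,255))
def blobs(c,m):
    n,l,s,ce=cv2.connectedComponentsWithStats(m)
    return [(s[i],ce[i],l==i) for i in range(1,n) if s[i][4]>25]
E
python3 - <<'E'
from m import *
C={n:cam(n) for n in("scene","top")}
for n,c in C.items():
    for s,ce,l in blobs(c,masks(c)):
        if s[4]>5000: continue
        pts=cv2.findContours(l.astype(np.uint8),0,1)[0][0]
        e=cv2.fitEllipse(cv2.convexHull(pts)) if len(pts)>5 else None
        print(n,s,ce.round(1),e)
        if e: print('  ',onz(c,*e[0],.105).round(4),onz(c,*e[0],.155).round(4))
# triangle: project estimates
for p in [(.4413,.0914,.105),(.4433,-.1703,.155),(.4433,-.1703,.13),(.4433,-.1703,.05)]:
    print(p,[np.round(proj(c,p),1) for c in C.values()])
# rack mask in top
c=C["top"];h=cv2.cvtColor(c["color"],cv2.COLOR_RGB2HSV)
m=cv2.inRange(h[140:260,340:400],(0,90,40),(14,255,255)); k=max(cv2.findContours(m,0,1)[0],key=cv2.contourArea)
r=cv2.minAreaRect(k); b=cv2.boxPoints(r)+[340,140]
print(r,[onz(c,*q,.05)[:2].round(4) for q in b])
# silhouette of the mouth in ring rows
E
```

```text
scene [318 180  38  28 624] [336.3 191.9] ((336.5696105957031, 192.96327209472656), (26.66967010498047, 36.945587158203125), 96.16788482666016)
   [0.4494 0.0906 0.105 ] [0.5142 0.0709 0.155 ]
scene [175 182  16   9 117] [182.9 186.1] ((182.8625946044922, 186.19541931152344), (9.208992004394531, 15.482165336608887), 83.92630004882812)
   [ 0.378  -0.1744  0.105 ] [ 0.4492 -0.1706  0.155 ]
top [225 210  34  33 589] [241.1 225.5] ((241.4037628173828, 225.9190216064453), (32.96702575683594, 33.52139663696289), 63.19755554199219)
   [0.4411 0.0916 0.105 ] [0.4356 0.0872 0.155 ]
top [372 215  16  15 180] [379.6 221.9] ((379.45379638671875, 221.9989013671875), (14.176737785339355, 15.61383056640625), 72.8951187133789)
   [ 0.4489 -0.1787  0.105 ] [ 0.4431 -0.1697  0.155 ]
(0.4413, 0.0914, 0.105) [array([335.8, 190.2]), array([241.5, 225.8])]
(0.4433, -0.1703, 0.155) [array([182.9, 184.1]), array([379.8, 221.9])]
(0.4433, -0.1703, 0.13) [array([184.8, 196.3]), array([377.4, 223.4])]
(0.4433, -0.1703, 0.05) [array([190.4, 232.6]), array([370.7, 227.8])]
((31.917526245117188, 60.81443405151367), (30.96802520751953, 88.54493713378906), 2.602562189102173) [array([ 0.4092, -0.1362]), array([ 0.5953, -0.1483]), array([ 0.5922, -0.2132]), array([ 0.4064, -0.1994])]
```

apply_moves --rows '[{"x": -29, "y": -20}, {"x": -29, "y": -20}, {"x": -29, "y": -20}, {"x": -29, "y": -20}, {"x": -29, "y": -20}]'

```text
invalid input at $.rows[0]: expected keys x, y, z, ax, ay, az, gripper
```

apply_moves --rows '[{"x": -29, "y": -20}, {"x": -29, "y": -20}, {"x": -29, "y": -20}, {"x": -29, "y": -20}, {"x": -29, "y": -20}]'

```text
invalid input at $.rows[0]: expected keys x, y, z, ax, ay, az, gripper
```

apply_moves --rows '[{"x": -29, "y": -20, "z": 0, "ax": 0, "ay": 0, "az": 0, "gripper": 0}, {"x": -29, "y": -20, "z": 0, "ax": 0, "ay": 0, "az": 0, "gripper": 0}, {"x": -29, "y": -20, "z": 0, "ax": 0, "ay": 0, "az": 0, "gripper": 0}, {"x": -29, "y": -20, "z": 0, "ax": 0, "ay": 0, "az": 0, "gripper": 0}, {"x": -29, "y": -20, "z": 0, "ax": 0, "ay": 0, "az": 0, "gripper": 0}]'

```text
clock: 0.72
position: [0.3623, 0.4057, 0.2207]
ee_rot: [0.226, 0.974, 0.0, 0.0]
ft_force: [0.7, -0.5, -0.3]
grip_width: 0.998
grasp_force: 0.0
```

apply_moves --rows '[{"x": -29, "y": -20, "z": 0, "ax": 0, "ay": 0, "az": 0, "gripper": 0}, {"x": -29, "y": -20, "z": 0, "ax": 0, "ay": 0, "az": 0, "gripper": 0}, {"x": -29, "y": -20, "z": 0, "ax": 0, "ay": 0, "az": 0, "gripper": 0}, {"x": -29, "y": -20, "z": 0, "ax": 0, "ay": 0, "az": 0, "gripper": 0}, {"x": -29, "y": -20, "z": 0, "ax": 0, "ay": 0, "az": 0, "gripper": 0}]'

```text
clock: 1.13
position: [0.4483, 0.2519, 0.2208]
ee_rot: [0.226, 0.974, 0.0, 0.0]
ft_force: [1.3, 0.5, -0.7]
grip_width: 0.997
grasp_force: 0.0
```

apply_moves --rows '[{"x": -15, "y": -32, "z": 0, "ax": 0, "ay": 0, "az": 0, "gripper": 0}, {"x": -15, "y": -32, "z": 0, "ax": 0, "ay": 0, "az": 0, "gripper": 0}, {"x": -15, "y": -32, "z": 0, "ax": 0, "ay": 0, "az": 0, "gripper": 0}, {"x": -15, "y": -32, "z": 0, "ax": 0, "ay": 0, "az": 0, "gripper": 0}, {"x": -15, "y": -32, "z": 0, "ax": 0, "ay": 0, "az": 0, "gripper": 0}]'

```text
clock: 1.55
position: [0.4441, 0.0751, 0.2207]
ee_rot: [0.226, 0.974, 0.0, 0.0]
ft_force: [1.0, -0.1, -0.2]
grip_width: 0.999
grasp_force: 0.0
```

apply_moves --rows '[{"x": -15, "y": -32, "z": 0, "ax": 0, "ay": 0, "az": 0, "gripper": 0}, {"x": -15, "y": -32, "z": 0, "ax": 0, "ay": 0, "az": 0, "gripper": 0}, {"x": -15, "y": -32, "z": 0, "ax": 0, "ay": 0, "az": 0, "gripper": 0}, {"x": -15, "y": -32, "z": 0, "ax": 0, "ay": 0, "az": 0, "gripper": 0}, {"x": -15, "y": -32, "z": 0, "ax": 0, "ay": 0, "az": 0, "gripper": 0}]'

```text
clock: 1.97
position: [0.4408, -0.1016, 0.2208]
ee_rot: [0.226, 0.974, 0.0, 0.0]
ft_force: [1.0, -0.9, 0.0]
grip_width: 1.0
grasp_force: 0.0
```

apply_moves --rows '[{"x": -15, "y": -31, "z": 0, "ax": 0, "ay": 0, "az": 0, "gripper": 0}, {"x": -15, "y": -31, "z": 0, "ax": 0, "ay": 0, "az": 0, "gripper": 0}, {"x": 0, "y": 0, "z": 0, "ax": 0, "ay": 0, "az": 0, "gripper": 0}]'

```text
clock: 2.22
position: [0.4396, -0.1754, 0.221]
ee_rot: [0.23, 0.973, -0.001, 0.001]
ft_force: [-0.3, 0.1, -0.1]
grip_width: 1.0
grasp_force: 0.0
```

```bash
python3 - <<'E'
from h import *
c=cam("scene"); save(c,"s1.png"); o=get_obs(); print(o["position"],o["ee_rot"],o["joint_pos"])
from scipy.spatial.transform import Rotation as R
r=R.from_quat(o["ee_rot"]); print(r.inv().apply(np.array([.443,-.170,.107])-o["position"])*1000)
E
```

```text
[ 0.44007024 -0.17210837  0.22081299] [ 2.29330792e-01  9.73348484e-01 -2.11594342e-04  2.67186358e-04] [-0.34731744 -0.04080512  0.61608413  1.87532095  0.02489093  1.29911116
  1.3697223 ]
[ -1.6100948    3.22748933 113.81307219]
```

View pics/s1.png

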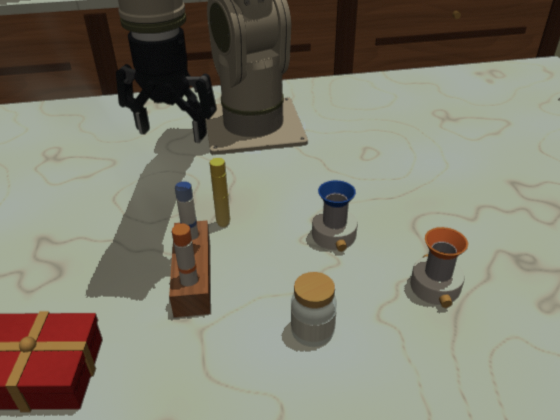

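The gripper hangs open above the rack, fingertips at about (142,131) and (200,138). I'll check that against the projected TCP.

```bash
python3 - <<'E'
from h import *
p=get_obs()["position"]; y=np.array([.44,.9,0])*.05
for n in("scene","top"):
    c=cam(n); 
    print(n,[np.round(proj(c,q)) for q in (p,p+[0,0,.03],p+y,p-y, p+y+[0,0,.03],p-y+[0,0,.03])])
cv2.imwrite("pics/t1.png",c["color"][130:330,280:500][:,:,::-1].repeat(2,0).repeat(2,1))
E
```

```text
scene [array([176., 149.]), array([174., 132.]), array([206., 153.]), array([147., 145.]), array([204., 137.]), array([144., 128.])]
top [array([388., 219.]), array([391., 217.]), array([361., 207.]), array([414., 232.]), array([364., 204.]), array([419., 230.])]
```

View pics/t1.png

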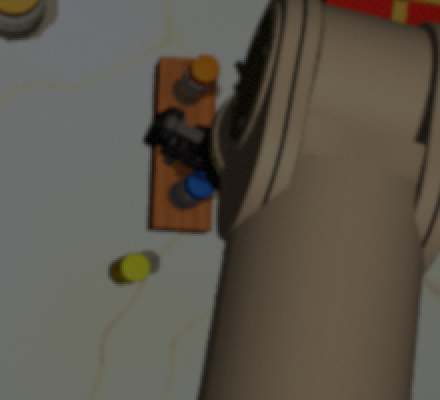

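The top view (crop ×2, offset 280,130) shows a finger near (360,193) and the blue cap uncovered at (379,222), slightly off my prediction. One close composite with predicted marks should tell which part that is.

```bash
python3 - <<'E'
from h import *
o=get_obs();p=o["position"]; Y=np.array([.4465,.8948,0]); X=np.array([-.8948,.4465,0]);out=[]
for n,(u,v) in (("top",(330,150)),("scene",(100,60))):
    c=cam(n); a=np.clip(c["color"][v:v+140,u:u+130].astype(int)*(2 if n=="top" else 1)+20,0,255).astype(np.uint8)
    a=cv2.resize(a,None,fx=3,fy=3)[:,:,::-1].copy()
    def mk(q,col):
        w=proj(c,q); cv2.circle(a,(int((w[0]-u)*3),int((w[1]-v)*3)),3,col,-1)
    for s in(-1,1):
        for t in(-.011,.011): mk(p+Y*.0435*s+X*t+[0,0,.002],(0,0,255)); mk(p+Y*.057*s+X*t+[0,0,.002],(0,255,255))
        for t in(-.038,.038): mk(p+Y*.0425*s+X*t+[0,0,.062],(0,255,0))
    mk(p,(255,0,255)); out.append(a)
cv2.imwrite("pics/cmp.png",np.hstack(out))
E
```

```text
(no output)
```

View pics/cmp.png

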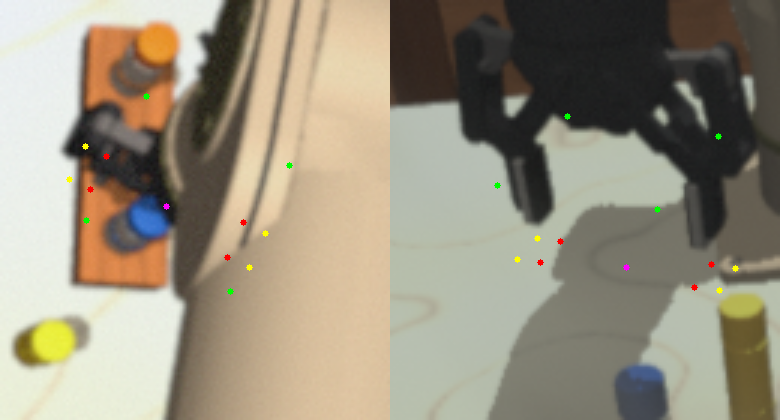

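The markers agree sideways in both views; the open fingertips appear about 15–20 mm higher than reckoned. The sides are clear, so I'll descend straddling the tube and look again.

apply_moves --rows '[{"x": -2, "y": 3, "z": 15, "ax": 0, "ay": 0, "az": 0, "gripper": 0}, {"x": 0, "y": 0, "z": 25, "ax": 0, "ay": 0, "az": 0, "gripper": 0}, {"x": 0, "y": 0, "z": 20, "ax": 0, "ay": 0, "az": 0, "gripper": 0}, {"x": 0, "y": 0, "z": 15, "ax": 0, "ay": 0, "az": 0, "gripper": 0}, {"x": 0, "y": 0, "z": 0, "ax": 0, "ay": 0, "az": 0, "gripper": 0}]'

```text
clock: 2.88
position: [0.4424, -0.1651, 0.1429]
ee_rot: [0.225, 0.974, -0.0, -0.002]
ft_force: [-0.6, -0.1, -0.4]
grip_width: 0.996
grasp_force: 0.0
```

```bash
cat > view.py <<'E'
from h import *
import sys
from scipy.spatial.transform import Rotation as R
o=get_obs();p=o["position"]; M=R.from_quat(o["ee_rot"]).as_matrix(); out=[]
print(p,o["ee_rot"],o["ft_force"],o["grip_width"],o["grasp_force"])
for n,(u,v) in (("top",tuple(map(int,sys.argv[2:4]))),("scene",tuple(map(int,sys.argv[4:6])))):
    c=cam(n); a=np.clip(c["color"][v:v+140,u:u+130].astype(int)*(2 if n=="top" else 1)+20,0,255).astype(np.uint8)
    a=cv2.resize(a,None,fx=3,fy=3)[:,:,::-1].copy()
    for q,col in((p,(255,0,255)),(p+M[:,1]*.0425,(0,0,255)),(p-M[:,1]*.0425,(0,0,255))):
        w=proj(c,q); cv2.circle(a,(int((w[0]-u)*3),int((w[1]-v)*3)),3,col,-1)
    out.append(a)
cv2.imwrite("pics/"+sys.argv[1],np.hstack(out))
E
python3 view.py d1.png 330 150 120 110
```

```text
[ 0.44239176 -0.16512611  0.14289936] [ 2.25277117e-01  9.74292058e-01 -1.69856622e-04 -2.27554445e-03] [-0.63085896 -0.11376107 -0.39944525] 0.9957191859784268 0.0
```

View pics/d1.png

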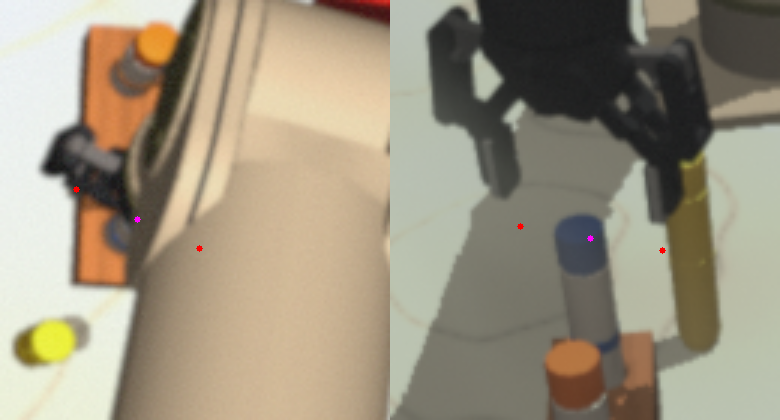

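Fingers straddle the tube: tips at about (505,195) and (660,222) in the crop, cap top between them at (580,228). The height is still generous. I'll settle and correct the lateral offset.

apply_moves --rows '[{"x": 0, "y": 0, "z": 0, "ax": 0, "ay": 0, "az": 0, "gripper": 0}, {"x": 0, "y": 0, "z": 0, "ax": 0, "ay": 0, "az": 0, "gripper": 0}]'

```text
clock: 3.15
position: [0.4447, -0.1667, 0.1468]
ee_rot: [0.226, 0.974, 0.0, 0.001]
ft_force: [-0.1, -0.9, -0.4]
grip_width: 1.0
grasp_force: 0.0
```

apply_moves --rows '[{"x": 0, "y": 0, "z": 12, "ax": 0, "ay": 0, "az": 0, "gripper": 0}, {"x": 0, "y": 0, "z": 12, "ax": 0, "ay": 0, "az": 0, "gripper": 0}, {"x": 0, "y": 0, "z": 11, "ax": 0, "ay": 0, "az": 0, "gripper": 0}, {"x": 0, "y": 0, "z": 9, "ax": 0, "ay": 0, "az": 0, "gripper": 0}, {"x": 0, "y": 0, "z": 0, "ax": 0, "ay": 0, "az": 0, "gripper": 0}]'

```text
clock: 3.57
position: [0.4431, -0.1666, 0.1002]
ee_rot: [0.226, 0.974, -0.0, -0.001]
ft_force: [0.6, -0.3, -0.2]
grip_width: 0.999
grasp_force: 0.0
```

apply_moves --rows '[{"x": 0, "y": 0, "z": 0, "ax": 0, "ay": 0, "az": 0, "gripper": 0.5}, {"x": 0, "y": 0, "z": 0, "ax": 0, "ay": 0, "az": 0, "gripper": 0.5}, {"x": 0, "y": 0, "z": 0, "ax": 0, "ay": 0, "az": 0, "gripper": 0.5}, {"x": 0, "y": 0, "z": 0, "ax": 0, "ay": 0, "az": 0, "gripper": 0.5}, {"x": 0, "y": 0, "z": 0, "ax": 0, "ay": 0, "az": 0, "gripper": 0.5}]' --newtons 50

```text
clock: 3.98
position: [0.4441, -0.1669, 0.102]
ee_rot: [0.226, 0.974, 0.0, 0.0]
ft_force: [0.7, -0.5, 0.6]
grip_width: 0.5
grasp_force: 0.0
```

```bash
python3 view.py d2.png 330 150 120 110
```

```text
[ 0.44414991 -0.16693765  0.10195044] [2.26411989e-01 9.74031560e-01 1.25606345e-04 3.38857531e-04] [ 0.69610506 -0.51444644  0.59517037] 0.5004240915778617 0.0
```

View pics/d2.png

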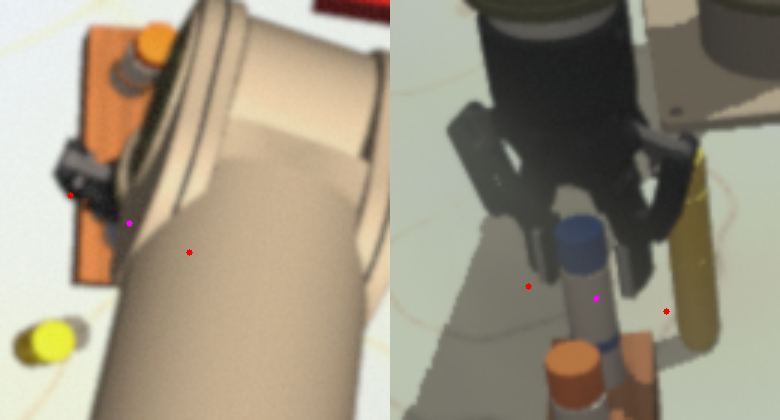

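Half-closed, the tips are at (545,283) and (632,297) on either side of the tube at (590,290), level with the body just below the cap. Now I grip.

apply_moves --rows '[{"x": 0, "y": 0, "z": 0, "ax": 0, "ay": 0, "az": 0, "gripper": 1}, {"x": 0, "y": 0, "z": 0, "ax": 0, "ay": 0, "az": 0, "gripper": 1}, {"x": 0, "y": 0, "z": 0, "ax": 0, "ay": 0, "az": 0, "gripper": 1}, {"x": 0, "y": 0, "z": 0, "ax": 0, "ay": 0, "az": 0, "gripper": 1}, {"x": 0, "y": 0, "z": 0, "ax": 0, "ay": 0, "az": 0, "gripper": 1}]' --newtons 60

```text
clock: 4.5
position: [0.444, -0.1673, 0.1018]
ee_rot: [0.227, 0.974, -0.0, 0.0]
ft_force: [-2.0, -3.0, 5.9]
grip_width: 0.315
grasp_force: 59.1
```

apply_moves --rows '[{"x": 0, "y": 0, "z": -15, "ax": 0, "ay": 0, "az": 0, "gripper": 1}, {"x": 0, "y": 0, "z": -25, "ax": 0, "ay": 0, "az": 0, "gripper": 1}, {"x": 0, "y": 0, "z": -30, "ax": 0, "ay": 0, "az": 0, "gripper": 1}, {"x": 0, "y": 0, "z": -30, "ax": 0, "ay": 0, "az": 0, "gripper": 1}, {"x": 0, "y": 0, "z": -20, "ax": 0, "ay": 0, "az": 0, "gripper": 1}]'

```text
clock: 4.92
position: [0.4443, -0.1667, 0.2239]
ee_rot: [0.226, 0.974, 0.0, 0.001]
ft_force: [1.1, 0.5, -1.2]
grip_width: 0.31
grasp_force: 59.3
```

apply_moves --rows '[{"x": 0, "y": 0, "z": 0, "ax": 0, "ay": 0, "az": 0, "gripper": 1}, {"x": 0, "y": 0, "z": 0, "ax": 0, "ay": 0, "az": 0, "gripper": 1}]'

```text
clock: 5.08
position: [0.4443, -0.1665, 0.2219]
ee_rot: [0.226, 0.974, 0.001, 0.001]
ft_force: [-0.8, -0.5, -2.0]
grip_width: 0.314
grasp_force: 59.3
```

apply_moves --rows '[{"x": 10, "y": 20, "z": 0, "ax": 0, "ay": 0, "az": 0, "gripper": 1}, {"x": 16, "y": 32, "z": 0, "ax": 0, "ay": 0, "az": 0, "gripper": 1}, {"x": 16, "y": 32, "z": 0, "ax": 0, "ay": 0, "az": 0, "gripper": 1}, {"x": 16, "y": 32, "z": 0, "ax": 0, "ay": 0, "az": 0, "gripper": 1}, {"x": 16, "y": 32, "z": 0, "ax": 0, "ay": 0, "az": 0, "gripper": 1}]'

```text
clock: 5.5
position: [0.4415, 0.0003, 0.2199]
ee_rot: [0.226, 0.974, -0.0, -0.001]
ft_force: [1.4, -0.2, -2.0]
grip_width: 0.311
grasp_force: 59.3
```

apply_moves --rows '[{"x": 16, "y": 32, "z": 0, "ax": 0, "ay": 0, "az": 0, "gripper": 1}, {"x": 16, "y": 30, "z": 0, "ax": 0, "ay": 0, "az": 0, "gripper": 1}, {"x": 10, "y": 20, "z": 0, "ax": 0, "ay": 0, "az": 0, "gripper": 1}, {"x": 0, "y": 0, "z": 0, "ax": 0, "ay": 0, "az": 0, "gripper": 1}, {"x": 0, "y": 0, "z": 0, "ax": 0, "ay": 0, "az": 0, "gripper": 1}]'

```text
clock: 5.92
position: [0.4402, 0.0916, 0.2199]
ee_rot: [0.225, 0.974, -0.001, -0.001]
ft_force: [0.6, -0.3, -0.6]
grip_width: 0.314
grasp_force: 59.3
```

```bash
python3 - <<'E'
from m import *
P=[get_obs()["position"]]
c=cam("scene"); P.append(get_obs()["position"])
for i in range(4): cam("scene"); P.append(get_obs()["position"])
p=np.mean(P,0); print(np.array(P).round(4),p)
for s,ce,l in blobs(c,masks(c)): print(s,ce.round(1))
for z in(-.097,-.087,.0,.045): print(z,np.round(proj(c,p+[0,0,z]),1))
print('mouth',proj(c,(.4412,.0915,.105)))
a=c["color"][60:260,240:440]; cv2.imwrite("pics/ov.png",cv2.resize(a,None,fx=3,fy=3)[:,:,::-1])
E
```

```text
[[0.4402 0.0916 0.2199]
 [0.4405 0.0904 0.2202]
 [0.4408 0.0897 0.2205]
 [0.441  0.0895 0.2208]
 [0.4411 0.0895 0.2211]
 [0.4412 0.0896 0.2212]] [0.44080263 0.09005531 0.22059821]
[332 102  18  20 310] [340.2 111.5]
[330 147  16   6  54] [337.5 149.8]
[318 181  38  26 586] [336.5 192.2]
-0.097 [335.6 181.5]
-0.087 [335.9 176.8]
0.0 [338.8 133. ]
0.045 [340.4 108. ]
mouth (np.float64(335.86159441235947), np.float64(190.18062816564108))
```

View pics/ov.png

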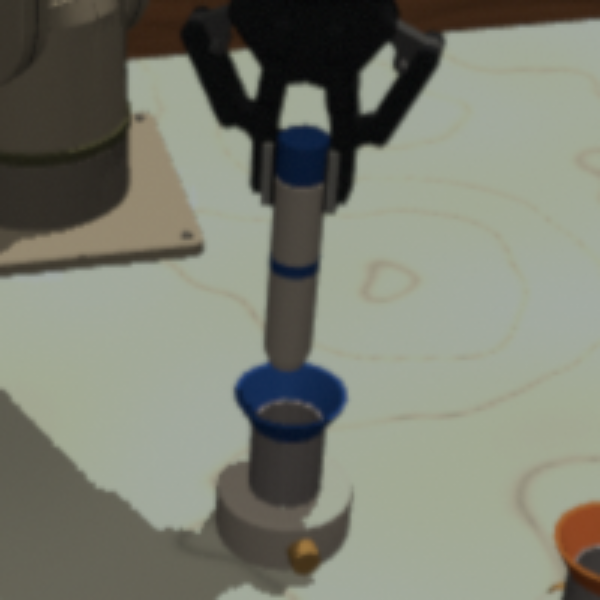

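The tube hangs plumb above the blue mouth: foot at crop (290,365), mouth centre at (290,395). Descending to just above the seal.

apply_moves --rows '[{"x": 0, "y": 1.5, "z": 10, "ax": 0, "ay": 0, "az": 0, "gripper": 1}, {"x": 0, "y": 0, "z": 14, "ax": 0, "ay": 0, "az": 0, "gripper": 1}, {"x": 0, "y": 0, "z": 14, "ax": 0, "ay": 0, "az": 0, "gripper": 1}, {"x": 0, "y": 0, "z": 12, "ax": 0, "ay": 0, "az": 0, "gripper": 1}, {"x": 0, "y": 0, "z": 8, "ax": 0, "ay": 0, "az": 0, "gripper": 1}]'

```text
clock: 6.58
position: [0.4413, 0.0915, 0.1618]
ee_rot: [0.227, 0.974, -0.0, -0.001]
ft_force: [-0.5, 0.1, -1.5]
grip_width: 0.308
grasp_force: 59.3
```

apply_moves --rows '[{"x": 0, "y": 0, "z": 3, "ax": 0, "ay": 0, "az": 0, "gripper": 1}, {"x": 0, "y": 0, "z": 3, "ax": 0, "ay": 0, "az": 0, "gripper": 1}, {"x": 0, "y": 0, "z": 2, "ax": 0, "ay": 0, "az": 0, "gripper": 1}, {"x": 0, "y": 0, "z": 2, "ax": 0, "ay": 0, "az": 0, "gripper": 1}, {"x": 0, "y": 0, "z": 2, "ax": 0, "ay": 0, "az": 0, "gripper": 1}]' --newtons 90

```text
clock: 7.0
position: [0.4424, 0.0919, 0.1527]
ee_rot: [0.227, 0.974, 0.0, 0.001]
ft_force: [-3.3, -3.3, 6.7]
grip_width: 0.31
grasp_force: 89.2
```

apply_moves --rows '[{"x": 0, "y": 0, "z": 2, "ax": 0, "ay": 0, "az": 0, "gripper": 1}, {"x": 0, "y": 0, "z": 2, "ax": 0, "ay": 0, "az": 0, "gripper": 1}, {"x": 0, "y": 0, "z": 2, "ax": 0, "ay": 0, "az": 0, "gripper": 1}, {"x": 0, "y": 0, "z": 1, "ax": 0, "ay": 0, "az": 0, "gripper": 1}, {"x": 0, "y": 0, "z": 1, "ax": 0, "ay": 0, "az": 0, "gripper": 1}]'

```text
clock: 7.42
position: [0.4424, 0.0919, 0.1447]
ee_rot: [0.227, 0.974, 0.0, 0.001]
ft_force: [-3.0, -1.2, 6.9]
grip_width: 0.309
grasp_force: 89.2
```

Seal resistance (about 7–8 N) shows up where expected. I'll keep pushing gently to the bottom, at TCP z of about 0.137.

apply_moves --rows '[{"x": 0, "y": 0, "z": 1.5, "ax": 0, "ay": 0, "az": 0, "gripper": 1}, {"x": 0, "y": 0, "z": 1.5, "ax": 0, "ay": 0, "az": 0, "gripper": 1}, {"x": 0, "y": 0, "z": 1.5, "ax": 0, "ay": 0, "az": 0, "gripper": 1}, {"x": 0, "y": 0, "z": 1, "ax": 0, "ay": 0, "az": 0, "gripper": 1}, {"x": 0, "y": 0, "z": 1, "ax": 0, "ay": 0, "az": 0, "gripper": 1}]'

```text
clock: 7.83
position: [0.4424, 0.0919, 0.1382]
ee_rot: [0.227, 0.974, 0.0, 0.001]
ft_force: [-3.5, -0.7, 6.9]
grip_width: 0.309
grasp_force: 89.2
```

apply_moves --rows '[{"x": 0, "y": 0, "z": 1, "ax": 0, "ay": 0, "az": 0, "gripper": 1}, {"x": 0, "y": 0, "z": 1, "ax": 0, "ay": 0, "az": 0, "gripper": 1}, {"x": 0, "y": 0, "z": 0, "ax": 0, "ay": 0, "az": 0, "gripper": 1}, {"x": 0, "y": 0, "z": 0, "ax": 0, "ay": 0, "az": 0, "gripper": 1}]'

```text
clock: 8.17
position: [0.4427, 0.0919, 0.1367]
ee_rot: [0.227, 0.974, 0.001, 0.001]
ft_force: [-3.9, -3.5, 11.1]
grip_width: 0.303
grasp_force: 90.0
```

apply_moves --rows '[{"x": 0, "y": 0, "z": 1, "ax": 0, "ay": 0, "az": 0, "gripper": 1}, {"x": 0, "y": 0, "z": 0, "ax": 0, "ay": 0, "az": 0, "gripper": 1}]'

```text
clock: 8.33
position: [0.4433, 0.0918, 0.1366]
ee_rot: [0.227, 0.974, 0.001, 0.001]
ft_force: [-4.8, -3.4, 20.5]
grip_width: 0.311
grasp_force: 91.1
```

apply_moves --rows '[{"x": 0, "y": 0, "z": 1, "ax": 0, "ay": 0, "az": 0, "gripper": 1}, {"x": 0, "y": 0, "z": 0, "ax": 0, "ay": 0, "az": 0, "gripper": 1}]'

```text
clock: 8.5
position: [0.4438, 0.0918, 0.1365]
ee_rot: [0.227, 0.974, 0.001, 0.002]
ft_force: [-7.1, -4.8, 28.6]
grip_width: 0.306
grasp_force: 92.4
```

It has bottomed: force rises to 29 N with no further travel. Relieve the load, open, retreat.

apply_moves --rows '[{"x": 0, "y": 0, "z": -2, "ax": 0, "ay": 0, "az": 0, "gripper": 1}, {"x": 0, "y": 0, "z": 0, "ax": 0, "ay": 0, "az": 0, "gripper": 0.4}, {"x": 0, "y": 0, "z": 0, "ax": 0, "ay": 0, "az": 0, "gripper": 0}, {"x": 0, "y": 0, "z": 0, "ax": 0, "ay": 0, "az": 0, "gripper": 0}, {"x": 0, "y": 0, "z": 0, "ax": 0, "ay": 0, "az": 0, "gripper": 0}]'

```text
clock: 8.92
position: [0.4419, 0.0921, 0.135]
ee_rot: [0.226, 0.974, 0.0, -0.0]
ft_force: [-0.1, 0.8, 0.1]
grip_width: 0.859
grasp_force: 0.0
```

apply_moves --rows '[{"x": 0, "y": 0, "z": 0, "ax": 0, "ay": 0, "az": 0, "gripper": 0}, {"x": 0, "y": 0, "z": -15, "ax": 0, "ay": 0, "az": 0, "gripper": 0}, {"x": 0, "y": 0, "z": -30, "ax": 0, "ay": 0, "az": 0, "gripper": 0}, {"x": 0, "y": 0, "z": -35, "ax": 0, "ay": 0, "az": 0, "gripper": 0}, {"x": 0, "y": 0, "z": -35, "ax": 0, "ay": 0, "az": 0, "gripper": 0}]'

```text
clock: 9.33
position: [0.4413, 0.0918, 0.2511]
ee_rot: [0.226, 0.974, -0.0, -0.001]
ft_force: [0.3, 0.1, -0.5]
grip_width: 0.998
grasp_force: 0.0
```

apply_moves --rows '[{"x": 0, "y": 0, "z": -20, "ax": 0, "ay": 0, "az": 0, "gripper": 0}, {"x": 0, "y": 0, "z": 0, "ax": 0, "ay": 0, "az": 0, "gripper": 0}, {"x": 0, "y": 0, "z": 0, "ax": 0, "ay": 0, "az": 0, "gripper": 0}]'

```text
clock: 9.58
position: [0.4424, 0.0923, 0.2708]
ee_rot: [0.226, 0.974, 0.001, 0.001]
ft_force: [-0.6, -0.6, -0.2]
grip_width: 1.005
grasp_force: 0.0
```

```bash
python3 - <<'E'
from m import *
c=cam("scene")
for s,ce,l in blobs(c,masks(c)): print(s,ce.round(1))
for z in(.045+.145,.045+.12): print(z,np.round(proj(c,(.4425,.0918,z)),1))
o=get_obs(); print(o["position"],o["ft_force"])
cv2.imwrite("pics/end.png",c["color"][:,:,::-1])
E
```

```text
[330 147  16  20 260] [337.6 156.5]
[318 182  38  26 462] [336.6 193.7]
0.19 [339.  149.4]
0.16499999999999998 [338.1 162. ]
[0.44176577 0.0920381  0.26956989] [-0.651444    0.5211637  -0.70711894]
```

View pics/end.png

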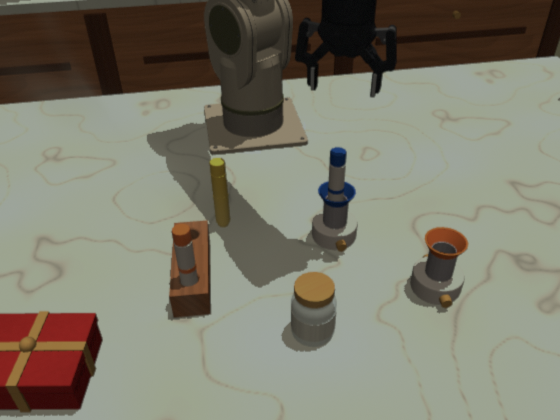

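The blue tube stands cap up in the blue head. Its cap is centred at (338,156), against about (338,156) predicted for fully home. The orange tube is still in the rack, and the gripper is clear.

```bash
python3 -c "
from workcell import *
print(hand_in())"
```

```text
the job is handed in; nothing more can be done
None
```

The blue-capped tube is pushed home, cap up, in the blue head and released; the orange-capped tube is still in the rack, and the job was handed in at about 10 s of the 43 s limit.

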